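Brush out the glaze pot

TASK

Clean out the emptied glaze pot: undo the screw of its lid and swing the lid well clear of the mouth, then take from the rack the brush that fits the pot and scrub the inside with three full strokes, each from the floor right up to the brim. Hang that brush back upright in its slot, leave the pot open to dry, and leave the other brushes and everything else on the bench where they are.

Things in the scene. Friction and masses are not known exactly. Their poses are not given: they have to be found in the camera images.
- pot: Fixed plain metal glaze pot on a dark 150 x 150 x 10 mm base plate. Upright cylinder 70 mm wide, 86 mm flange at the brim; straight bore 62 mm wide; brim 118 mm, inside floor 16 mm above the table. Origin on the table under its axis, z up. A pivot post stands 62 mm from the axis on its +y side and carries the swing arm; a brass outlet reaches 56 mm to its -x side.
- pot_mouth (a point): Centre of the pot's brim, 118 mm above the table (frame as body pot).
- lid_screw (a joint): Screw of the lid, rad: 0 fully down, 1.4 fully undone. Grows as the T-handle turns anticlockwise seen from above; lid and handle rise 6.5 mm a radian. The lid's plug, 5 mm deep in the mouth, keeps the arm from swinging until it is out, at about 0.8 to 0.9 rad. Stays where it is left.
- lid_handle (a point): Middle of the T-handle on the lid's screw: dark bar 66 mm long (this frame's x), 12 mm wide (y), 22 mm tall, with a 24 mm round hub in its middle. Centre 197 mm above the table when screwed down, underside 27 mm over the arm's top (159 mm above the table). Turns with the screw, swings with the arm.
- lid_arm (a joint): Swing arm that carries the lid, rad: 0 lid over the mouth, at most 1.9. It grows as the arm swings clockwise seen from above, about the vertical pivot post; stays where it is left. The lid is an 80 mm disc, 62 mm from the pivot.
- lid_pivot (a point): Axis of the pivot post at the top of the arm, 157 mm above the table.
- rack: Fixed wooden rack, three brushes hanging side by side. Foot 110 x 236 mm; back board 190 mm tall, 50 mm behind the slots (+x). Shelf 9 mm thick, top 154 mm above the table, three slots 15 mm wide, 75 mm apart along y, open to -x, where the shelf ends 26 mm before the slots' centres in a bead 4 mm over its top. Origin on the table under the middle slot; z up.
- slot_1 (a point): Seat of the slot at the rack's +y end, in the plane of the shelf's top: the middle of a hung brush's collar underside (frame as body rack).
- slot_2 (a point): Seat of the middle slot, likewise.
- slot_3 (a point): Seat of the slot at the rack's -y end, likewise.
- pot_brush: Middle-sized of the three brushes, the only one that fits the pot, in any slot: round bristle head 58 mm across (stiff core 46), 82 mm long, on a 7 mm wire. It hangs on the shelf by a 33 mm wide wooden collar, underside 132 mm and top 141 mm above the tip; above it a wooden handle 23 mm thick up to 198 mm. Origin at the lower tip, z along the brush to the handle. 90 g.
- pot_brush_tip (a point): Lower tip of the pot brush.
- pot_brush_collar (a point): Middle of the underside of the pot brush's collar, 132 mm above its tip.
- pot_brush_grip (a point): Middle of the pot brush's handle, 168 mm above its tip.
- tub_brush: Fat hanging brush: head 86 mm across (stiff core 78 mm) and 70 mm long, too wide for the pot. Handle, collar and origin (lower tip) as for the pot brush. Not to be used.
- tube_brush: Thin hanging brush: head 24 mm across and 90 mm long, too thin for the pot. Handle, collar and origin (lower tip) as for the pot brush. Not to be used.
- bottle: Bystander: upright steel drinking bottle without its cap, 92 mm wide, 206 mm tall, standing in front of the rack; origin at the middle of its underside.
- mug: Bystander: white dotted mug, 82 mm wide, 91 mm tall, handle to its -y; 117 mm overall, origin at the middle of its underside.
- maquette: Bystander: egg-shaped clay lump, 58 x 63 x 78 mm tall; origin at the middle of its underside.

How it is judged (in metres and radians):
On the way, in this order (a step that is already met when the one before it is completed fails the run):
1. the lid's screw is undone (past 1.0 rad) (value of joint lid_screw above 1 rad), for 0.1 s.
2. the lid is swung clear of the mouth (past 1.2 rad) (value of joint lid_arm above 1.2 rad), for 0.1 s.
3. stroke 1: the brush's tip is within 15 mm of the pot's floor (z of pot_brush_tip in the frame of pot_mouth below -0.087 m and horizontal distance between pot_brush_tip and pot_mouth below 0.025 m and angle between pot_brush's own z axis and vertical below 0.2 rad), for 0.05 s.
4. stroke 1: the tip is drawn up to within 35 mm of the brim or higher, over the mouth (z of pot_brush_tip in the frame of pot_mouth above -0.035 m and horizontal distance between pot_brush_tip and pot_mouth below 0.025 m and angle between pot_brush's own z axis and vertical below 0.2 rad), for 0.05 s.
5. stroke 2: down again, within 15 mm of the floor (all of step 3), for 0.05 s.
6. stroke 2: up again, within 35 mm of the brim or higher (all of step 4), for 0.05 s.
7. stroke 3: down again, within 15 mm of the floor (all of step 5), for 0.05 s.
8. stroke 3: up again, within 35 mm of the brim or higher (all of step 6), for 0.05 s.
At the end, for the whole second after the job is handed in: The pot brush hangs upright (within 0.1 rad) and at rest by its collar in a slot of the rack (collar within 14 mm of the slot's seat), and the lid still stands clear of the mouth (arm past 1.2 rad) ((distance between pot_brush_collar and slot_1 below 0.014 m or distance between pot_brush_collar and slot_2 below 0.014 m or distance between pot_brush_collar and slot_3 below 0.014 m) and angle between pot_brush's own z axis and vertical below 0.1 rad and linear speed of pot_brush below 0.05 m/s and value of joint lid_arm above 1.2 rad); the robot touches nothing.
It fails at once if one of the other two brushes was shifted more than 25 mm (distance of any of tub_brush, tube_brush from where it was at the start of the episode above 0.025 m).
It fails at once if a bystander was shifted more than 25 mm (distance of any of bottle, mug, maquette from where it was at the start of the episode above 0.025 m).
It also fails if it takes over 59 s, if anything falls off the work surface, if the arm or the gripper's body presses on something with over 40 N, if the wrist force passes 120 N, or if a joint passes its speed limit or range.

ROBOT

A 6-joint arm with a two-finger parallel gripper is mounted at the origin on the work surface; the furniture and walls round the work are solid. World frame = base frame: x ahead of the robot, y to its left, z up, the work surface at z = 0. Lengths are in m, angles in degrees, forces in N, time in s.
With the tool pointing down it reaches from about 0.35 to 0.875 m from the base axis. Payload 4.2 kg.
Tool frame: the origin (TCP) lies on the mounting face of the last link; the fingertips stand 182 mm ahead of it and the grasp point (between the pads) lies 164 mm ahead of it (r.tcp_to_grasp is the distance from the TCP to the grasp point, in m); z points along the fingers, y is the line along which they close (so a half turn about z gives the same grasp; the last joint's range is limited). The gripper opens to 87 mm and grips with 3 to 60 N. Pads are 19 mm wide; open, the fingers measure 117 mm over their backs; the gripper's body (75 mm by 190 mm) begins 51 mm behind the grasp point.
Start: joints at [-52.391, 22.042, 0.453, 0, -68.411, -14.817], TCP at [0.242, -0.576, 0.405] pointing down, gripper open.
Joint ranges: [-179.83, 179.83], [-69.29, 118.12], [-61.27, 80.66], [-181.25, 117.63], [-171.15, -9.14], [-177.46, 177.46]. Speed limits (degrees/s): [159.86, 159.86, 180, 180, 180, 180].

INTERFACE

Orientations are given as a 3x3 rotation matrix whose columns are the frame's x, y, z axes.
In Python, from station import sense, eyes, r gives the robot as it stands.
- The arm moves only by the tool jog_arm, never from a script. Its argument "increments" is a list of rows, each a list of 4 numbers: the shift along the tool's x, y, z normalised to -1 to 1, where 1 is 0.02 m, then the turn about the tool's z normalised to -1 to 1, where 1 is 0.08 rad. A call has 1 to 10 rows; each row shifts and turns the commanded pose from where the row before left it, along the tool's axes as they then stand; what a row does not reach is not made up. A row lasts 1/10 s, in which the tool goes at most 50 mm and 8.59 degrees, less where a joint would pass 70% of its speed; a pose out of reach is approached as far as the arm can. A call with a number of a shift or a turn outside -1 to 1 is refused whole. A call with a gripper value outside its range is refused whole. "grip" is the finger opening in mm, from 0 to 87, set as the call begins (left out, the last holds). The fingers move at their own pace and stop on an object; the grip force is fixed at half the most. Time passes only in rows, so rows that do not move let the fingers close. It gives the time, the measured TCP pose, the force, the opening and the grip force at its end, in the units of the state.
- sense(): the state, without advancing time (a new reading comes with each control period).
- eyes.capture(name): name is "scene" or "top"; returns the picture (480x640x3 uint8, blue, green, red); there is no depth.
- eyes.get_calibration(name): a dict with "camera_matrix" (3x3 intrinsics, pixels), "k1" (the pictures are not rectified: a ray, as slopes to the right and down, at radius r is drawn at 1 + k1 r^2 times it, then the intrinsics apply), "R" (3x3) and "t" (3): a world point X has camera coordinates R X + t. Camera axes: x right, y down, z forward; pixel columns grow to the right and rows downward; lengths in m; the calibration is good to about 2 mm. A picture is of the moment at which its call begins. get_calibration takes no time and is no camera call.
- r.finish_job(): hands the job in; it is judged then, once.
Trained networks look in the newest picture that a camera, given by its name, has taken for a name from the list of things; names that differ only in an ending like _2 or _b are one class to them, and where a whole thing is asked for, a point or a joint stands for the part that bears it (a point fixed in the world has none). Each returns a list of dicts, best first, with "conf" (0 to 1); they miss things now and then, are a little off and sometimes report something else, mostly with a low value. They report only what shows in the picture. A call takes as long as a camera call.
- eyes.spot_in(camera, name): "centre" ([x, y, z] in m, in world coordinates, good to about 4 mm: the middle of the surface that is visible of it).
- eyes.outline_of(camera, name): "mask" (480x640 bool, what is visible of it).
The state is a dict: "time_s": time; "joints": joint angles; "joint_velocities": joint speeds; "effort": joint torques, N m; "tcp_pos": TCP position; "ee_rot": TCP orientation; "wrist_force": force on the tool from outside, world axes, zero at the start; "moment": the same for the moment, N m; "gripper_width": opening from 0.0 (shut) to 1.0 (fully open); "gripper_force": force on a finger pad.
Only numpy, scipy, OpenCV 4.12 (cv2) and the standard library are available. Lean on these libraries where they do the work, as an engineer would, in place of code of your own. Each camera call takes 0.05 s, during which the arm holds its last target. There are 200 camera calls.

## Working session

There is one attempt and no reset: what is moved stays moved. The work goes in short steps, Python scripts to look and compute and a tool call to move; the robot and the scene stay as the last step left them, time stands still between calls to the robot, and variables do not carry over. Pictures are saved under pics/ and viewed, at most 10 in all, crops included, and the job is handed in when it is done.

Besides the shell and the picture viewer there is one more tool, called after "Call:" as a command line: name --pt "numbers of a row" for each row, then --argument value for the rest. jog_arm: Moves the arm, as the interface text tells. Its arguments: {"type":"object","properties":{"increments":{"type":"array"},"grip":{"type":"number"}},"required":["increments"]}

```bash
mkdir -p pics
python3 - <<'E'
from station import sense, eyes, r
import cv2,numpy as np
np.set_printoptions(precision=3,suppress=True)
s=sense();print(s['time_s'],s['tcp_pos'],s['ee_rot'],s['gripper_width'])
for c in('scene','top'):
    im=eyes.capture(c);cv2.imwrite(f'pics/{c}0.png',im)
    k=eyes.get_calibration(c);print(c,k['camera_matrix'],k['k1'],-np.array(k['R']).T@k['t'],k['R'])
    for n in('pot','lid_handle','rack','pot_brush','tub_brush','tube_brush','bottle','mug','maquette'):
        d=eyes.spot_in(c,n);print(n,[(np.round(x['centre'],3),round(x['conf'],2)) for x in d[:2]])
print(sense()['time_s'])
E
```

```text
0.0 [ 0.242 -0.576  0.404] [[-0.922 -0.387 -0.001]
 [-0.387  0.922  0.002]
 [ 0.     0.002 -1.   ]] 1.0040605366592548
scene [[605.518   0.    313.539]
 [  0.    605.518 240.134]
 [  0.      0.      1.   ]] -0.17901096236092565 [-0.009  0.987  0.763] [[-0.896 -0.443 -0.016]
 [-0.223  0.483 -0.847]
 [ 0.383 -0.755 -0.532]]
pot [(array([0.423, 0.233, 0.052]), 0.74), (array([0.568, 0.012, 0.13 ]), 0.17)]
lid_handle [(array([0.426, 0.214, 0.203]), 0.7)]
rack [(array([0.572, 0.009, 0.129]), 0.59), (array([0.427, 0.21 , 0.197]), 0.2)]
pot_brush [(array([ 0.51 , -0.1  ,  0.099]), 0.73)]
tub_brush [(array([ 0.519, -0.026,  0.083]), 0.55), (array([ 0.509, -0.099,  0.098]), 0.49)]
tube_brush [(array([0.533, 0.044, 0.169]), 0.77), (array([0.571, 0.007, 0.13 ]), 0.56)]
bottle [(array([0.356, 0.032, 0.12 ]), 0.77), (array([ 0.514, -0.097,  0.095]), 0.27)]
mug [(array([ 0.336, -0.138,  0.057]), 0.59)]
maquette [(array([ 0.345, -0.071,  0.045]), 0.48), (array([0.432, 0.211, 0.152]), 0.21)]
top [[441.048   0.    317.468]
 [  0.    441.048 242.092]
 [  0.      0.      1.   ]] 0.022018879866663465 [0.392 0.044 1.067] [[ 0.009 -1.    -0.012]
 [-0.999 -0.008 -0.052]
 [ 0.052  0.013 -0.999]]
pot [(array([0.43 , 0.201, 0.009]), 0.61)]
lid_handle [(array([0.433, 0.2  , 0.209]), 0.58), (array([ 0.51 , -0.108,  0.164]), 0.54)]
rack [(array([ 0.539, -0.038,  0.154]), 0.57)]
pot_brush [(array([ 0.508, -0.106,  0.162]), 0.73)]
tub_brush [(array([ 0.516, -0.034,  0.085]), 0.82)]
tube_brush [(array([0.53 , 0.037, 0.181]), 0.75), (array([ 0.537, -0.036,  0.158]), 0.21)]
bottle [(array([ 0.37 , -0.004,  0.173]), 0.87)]
mug [(array([ 0.352, -0.165,  0.028]), 0.77), (array([ 0.37 , -0.08 ,  0.064]), 0.59)]
maquette [(array([ 0.368, -0.078,  0.062]), 0.87), (array([0.431, 0.202, 0.124]), 0.45)]
1.0
```

View pics/scene0.png

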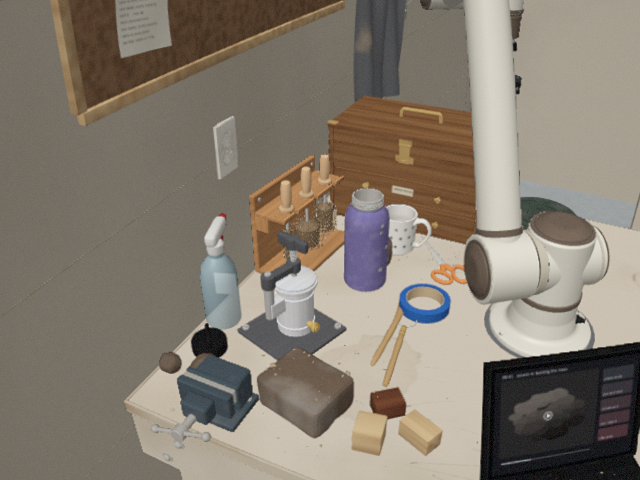

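View pics/top0.png

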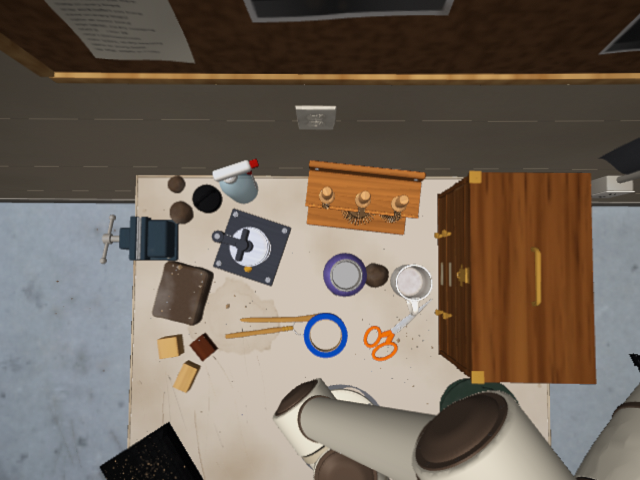

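The scene shows the pot at (293,300) and the rack at (300,215) with three wood handles. In the top view, the pot's T-handle is near (233,238) and the brush handles are near (326,194), (363,200) and (401,203). The chest is to the right of the rack, and the bottle is at (345,274). I'll zoom in on the pot and rack.

```bash
cat > h.py <<'E'
from station import sense, eyes, r
import cv2,numpy as np
np.set_printoptions(precision=4,suppress=True)
def ray(c,px):
    k=eyes.get_calibration(c);K=np.array(k['camera_matrix']);R=np.array(k['R']);t=np.array(k['t'])
    d=(np.array(px,float)-K[:2,2])/[K[0,0],K[1,1]];u=d.copy()
    for _ in range(20):u=d/(1+k['k1']*(u@u))
    return -R.T@t,R.T@np.array([*u,1])
def at_z(c,px,z):
    o,d=ray(c,px);return o+d*(z-o[2])/d[2]
def proj(c,X):
    k=eyes.get_calibration(c);K=np.array(k['camera_matrix']);p=np.array(k['R'])@X+k['t'];u=p[:2]/p[2]
    return u*(1+k['k1']*(u@u))*[K[0,0],K[1,1]]+K[:2,2]
E
python3 - <<'E'
from h import *
im=cv2.imread('pics/top0.png')
a=cv2.resize(im[195:295,200:300],None,fx=4,fy=4,interpolation=cv2.INTER_CUBIC)
b=cv2.resize(im[150:250,300:400+25],None,fx=3.2,fy=4,interpolation=cv2.INTER_CUBIC)
cv2.imwrite('pics/crop1.png',np.hstack([a,b]))
im=cv2.imread('pics/scene0.png')
a=cv2.resize(im[220:360,230:350],None,fx=3.3,fy=4,interpolation=cv2.INTER_CUBIC)
b=cv2.resize(im[145:285,240:360],None,fx=3.3,fy=4,interpolation=cv2.INTER_CUBIC)
cv2.imwrite('pics/crop2.png',np.hstack([a,b]))
E
```

```text
(no output)
```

View pics/crop1.png

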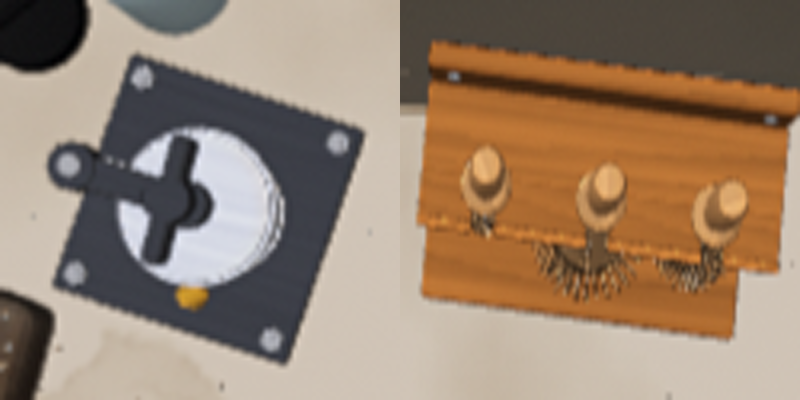

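View pics/crop2.png

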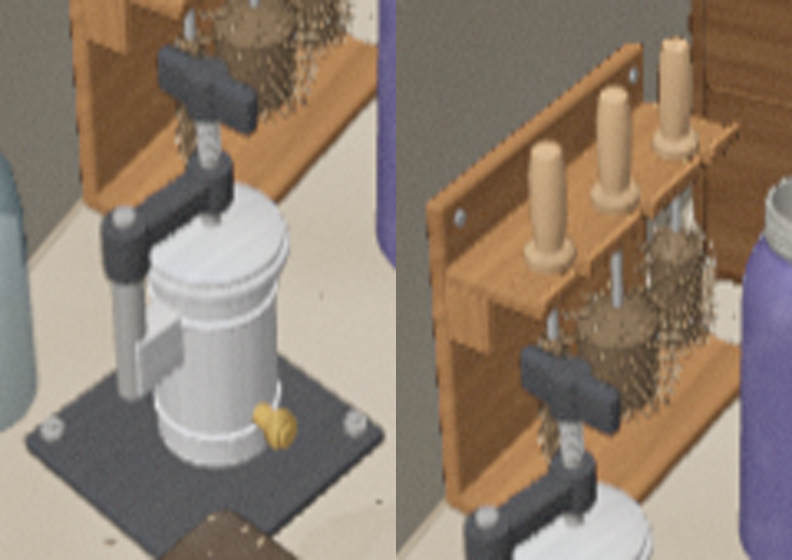

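The crops show T-handle centre at top px about (243,245), with the bar roughly along x. The pivot is at (217,236). Slot 3 holds the mid-width head, so that is the pot brush, with its handle top at (404,199). Next I'll turn these into positions.

Run:
```python
from h import *
T=lambda u,v,z:at_z('top',(200+u/4,195+v/4),z)
c=[T(135,57,.01),T(364,130,.01),T(287,363,.01),T(55,285,.01)]
print('plate',c,np.mean(c,0))
print([np.linalg.norm(c[i]-c[i-1]) for i in range(4)])
print('pivot',T(69,164,.159)); a,b=T(182,138,.208),T(157,264,.208);print('bar',a,b,(a+b)/2,np.linalg.norm(a-b))
for u,v in((488,163),(608,182),(733,195)):print('brush top',at_z('top',(300+(u-400)/3.2,150+v/4),.22))
S=lambda u,v,z:at_z('scene',(230+u/3.3,220+v/4),z)
print('bar scene',S(160,55,.208),S(258,97,.208))
print('pivot scene',S(125,214,.16))
for u,v in((546,146),(613,92),(674,44)):print('brush scene',at_z('scene',(240+(u-396)/3.3,145+v/4),.22))
for u,v in((549,262),(615,203),(676,150)):print('collar',at_z('scene',(240+(u-396)/3.3,145+v/4),.159))
# rack board corners z=.19
for u,v in((434,43),(810,92)):print('board',at_z('top',(300+(u-400)/3.2,150+v/4),.19))
# chest edge
for p in((440,206),(441,348),(472,175),(470,380)):print('chest',at_z('top',p,.0),at_z('top',p,.25))
for n in('lid_arm','pot_mouth','slot_1','lid_pivot'):
    for c in('top','scene'):
        try:print(n,c,[(np.round(x['centre'],3),round(x['conf'],2)) for x in eyes.spot_in(c,n)[:2]])
        except Exception as e:print(n,e)
```

```text
plate [array([0.5254, 0.2605, 0.01  ]), array([0.4823, 0.1218, 0.01  ]), array([0.3423, 0.1661, 0.01  ]), array([0.3876, 0.3059, 0.01  ])] [0.4344 0.2136 0.01  ]
[np.float64(0.1450474884239212), np.float64(0.1452948573268541), np.float64(0.14688744467840253), np.float64(0.14699069128624032)]
pivot [0.4507 0.2632 0.159 ]
bar [0.4608 0.1963 0.208 ] [0.3991 0.2074 0.208 ] [0.43   0.2019 0.208 ] 0.0626756906468288
brush top [0.5363 0.0366 0.22  ]
brush top [ 0.5275 -0.0359  0.22  ]
brush top [ 0.5217 -0.111   0.22  ]
bar scene [0.4568 0.2059 0.208 ] [0.394  0.2146 0.208 ]
pivot scene [0.4497 0.2611 0.16  ]
brush scene [0.5319 0.0416 0.22  ]
brush scene [ 0.5234 -0.0314  0.22  ]
brush scene [ 0.5144 -0.1023  0.22  ]
collar [0.5276 0.0507 0.159 ]
collar [ 0.5195 -0.0235  0.159 ]
collar [ 0.5106 -0.0965  0.159 ]
board [0.6019 0.0707 0.19  ]
board [ 0.5784 -0.1644  0.19  ]
chest [ 0.5382 -0.238   0.    ] [ 0.504  -0.1719  0.25  ]
chest [ 0.1984 -0.2382  0.    ] [ 0.2438 -0.172   0.25  ]
chest [ 0.6142 -0.3154  0.    ] [ 0.5622 -0.2311  0.25  ]
chest [ 0.1248 -0.3056  0.    ] [ 0.1875 -0.2236  0.25  ]
lid_arm top [(array([0.435, 0.204, 0.126]), 0.89), (array([ 0.515, -0.031,  0.088]), 0.2)]
lid_arm scene [(array([0.431, 0.211, 0.154]), 0.96)]
pot_mouth top [(array([0.429, 0.199, 0.008]), 0.89), (array([ 0.369, -0.074,  0.063]), 0.21)]
pot_mouth scene [(array([0.426, 0.232, 0.052]), 0.86), (array([ 0.511, -0.104,  0.096]), 0.69)]
slot_1 top [(array([ 0.539, -0.034,  0.156]), 0.86)]
slot_1 scene [(array([0.575, 0.007, 0.13 ]), 0.82), (array([ 0.519, -0.026,  0.084]), 0.33)]
lid_pivot top [(array([0.43 , 0.203, 0.127]), 0.56)]
lid_pivot scene [(array([0.43, 0.22, 0.15]), 0.72)]
```

Call:
jog_arm --pt "0 0 -1 0" --pt "0 0 -1 0" --pt "0 0 -1 0" --pt "0 0 -1 0" --pt "0 0 -1 0" --pt "0 0 -1 0" --pt "-0.72 0.98 0 0" --pt "-0.72 0.98 0 0" --pt "-0.72 0.98 0 0" --pt "-0.72 0.98 0 0" --grip 87

```text
time_s: 2.4
tcp_pos: [0.2649, -0.4807, 0.5248]
ee_rot: [[-0.922, -0.387, 0.0], [-0.387, 0.922, -0.0], [-0.0, -0.0, -1.0]]
wrist_force: [-0.3, 1.1, -0.0]
gripper_width: 1.002
gripper_force: 0.0
```

Call:
jog_arm --pt "-0.72 0.98 0 0" --pt "-0.72 0.98 0 0" --pt "-0.72 0.98 0 0" --pt "-0.72 0.98 0 0" --pt "-0.72 0.98 0 0" --pt "-0.72 0.98 0 0" --pt "-0.72 0.98 0 0" --pt "-0.72 0.98 0 0" --pt "-0.72 0.98 0 0" --pt "-0.72 0.98 0 0"

```text
time_s: 3.4
tcp_pos: [0.3216, -0.2441, 0.525]
ee_rot: [[-0.922, -0.387, 0.001], [-0.387, 0.922, -0.0], [-0.001, -0.0, -1.0]]
wrist_force: [0.0, -0.4, 0.3]
gripper_width: 0.998
gripper_force: 0.0
```

Call:
jog_arm --pt "-0.72 0.98 0 0" --pt "-0.72 0.98 0 0" --pt "-0.72 0.98 0 0" --pt "-0.72 0.98 0 0" --pt "-0.72 0.98 0 0" --pt "-0.72 0.98 0 0" --pt "-0.72 0.98 0 0" --pt "-0.72 0.98 0 0" --pt "-0.72 0.98 0 0" --pt "-0.72 0.98 0 0"

```text
time_s: 4.4
tcp_pos: [0.3783, -0.0077, 0.525]
ee_rot: [[-0.922, -0.388, 0.001], [-0.388, 0.922, 0.0], [-0.001, -0.0, -1.0]]
wrist_force: [0.0, -0.4, -0.6]
gripper_width: 1.0
gripper_force: 0.0
```

Call:
jog_arm --pt "-0.72 0.98 0 0" --pt "-0.72 0.98 0 0" --pt "-0.72 0.98 0 0" --pt "-0.72 0.98 0 0" --pt "-0.72 0.98 0 0" --pt "-0.72 0.98 0 0" --pt "-0.72 0.98 0 0" --pt "-0.72 0.98 0 0" --pt "-0.72 0.98 0 0" --pt "0 0 0 0"

```text
time_s: 5.4
tcp_pos: [0.4303, 0.2066, 0.5241]
ee_rot: [[-0.921, -0.389, -0.001], [-0.389, 0.921, -0.0], [0.001, -0.0, -1.0]]
wrist_force: [-0.4, 0.2, -0.9]
gripper_width: 1.0
gripper_force: 0.0
```

Call:
jog_arm --pt "0 0 0 -1" --pt "0 0 0 -1" --pt "0 0 0 -1" --pt "0 0 0 -1" --pt "0 0 0 -1" --pt "0 0 0 -1" --pt "0 0 0 -1" --pt "0 0 0 -1" --pt "0 0 0 -1" --pt "0 0 0 -1"

```text
time_s: 6.4
tcp_pos: [0.4295, 0.2038, 0.5249]
ee_rot: [[-0.362, -0.932, 0.0], [-0.932, 0.362, -0.0], [0.0, -0.0, -1.0]]
wrist_force: [-0.2, -0.8, -0.5]
gripper_width: 0.998
gripper_force: 0.0
```

Call:
jog_arm --pt "0 0 1 -1" --pt "0 0 1 -1" --pt "0 0 1 -0.5" --pt "0 0 0.5 0" --pt "0 0 0 0"

```text
time_s: 6.9
tcp_pos: [0.4295, 0.2038, 0.4537]
ee_rot: [[-0.173, -0.985, -0.002], [-0.985, 0.173, -0.002], [0.002, 0.002, -1.0]]
wrist_force: [0.2, 0.2, 0.9]
gripper_width: 0.998
gripper_force: 0.0
```

Run:
```python
from h import *
im=eyes.capture('scene');cv2.imwrite('pics/s1.png',im)
cv2.imwrite('pics/s1c.png',cv2.resize(im[130:330,200:400],None,fx=3,fy=3,interpolation=cv2.INTER_CUBIC))
s=sense();p=s['tcp_pos'];R=np.array(s['ee_rot'])
print(s['joints'],eyes.spot_in('scene','lid_handle')[:1])
g=p+R[:,2]*.164
for q in(g,g+R[:,1]*.0435,g-R[:,1]*.0435,[.43,.203,.197],[.4625,.197,.208],[.3975,.208,.208]):print((proj('scene',np.array(q))-[200,130])*3)
```

```text
[ 45.0336   5.2527 -14.7164   0.0266 -70.0617 -55.0003] [{'centre': [0.4301, 0.2127, 0.199], 'conf': 0.59}]
[272.6363 193.4807]
[335.4439 214.5872]
[212.638  173.3695]
[278.8036 335.0168]
[234.3862 302.0131]
[324.187  335.7441]
```

View pics/s1c.png

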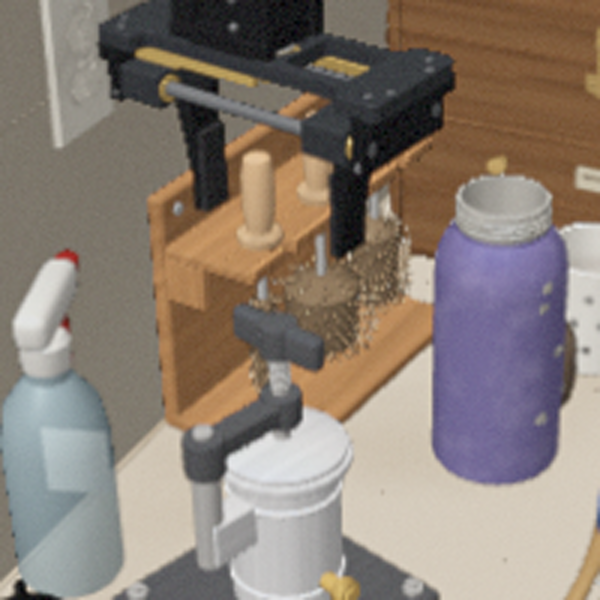

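The gripper stands centred over the T-handle, whose bar runs (240,310) to (325,345) in the crop and matches the prediction. Next: go down, close on the bar's ends.

Call:
jog_arm --pt "0 0 1 0" --pt "0 0 1 0" --pt "0 0 1 0" --pt "0 0 1 0" --pt "0 0 0.6 0" --pt "0 0 0 0"

```text
time_s: 7.6
tcp_pos: [0.4297, 0.2042, 0.3623]
ee_rot: [[-0.173, -0.985, -0.001], [-0.985, 0.173, -0.001], [0.001, 0.001, -1.0]]
wrist_force: [0.2, -0.6, 0.3]
gripper_width: 0.998
gripper_force: 0.0
```

Call:
jog_arm --pt "0 0 0 0" --pt "0 0 0 0" --pt "0 0 0 0" --pt "0 0 0 0" --pt "0 0 0 0" --grip 50

```text
time_s: 8.1
tcp_pos: [0.43, 0.2043, 0.3637]
ee_rot: [[-0.172, -0.985, 0.002], [-0.985, 0.172, 0.001], [-0.001, -0.002, -1.0]]
wrist_force: [0.9, -0.4, 3.6]
gripper_width: 0.757
gripper_force: 30.0
```

Call:
jog_arm --pt "0 0 -0.03 -1" --pt "0 0 -0.03 -1" --pt "0 0 -0.03 -1" --pt "0 0 -0.03 -1" --pt "0 0 -0.03 -1" --pt "0 0 -0.03 -1"

```text
time_s: 8.7
tcp_pos: [0.4301, 0.2043, 0.3669]
ee_rot: [[0.305, -0.952, 0.002], [-0.952, -0.305, 0.001], [-0.0, -0.002, -1.0]]
wrist_force: [1.7, -1.1, 0.3]
gripper_width: 0.755
gripper_force: 30.0
```

```bash
python3 -c "
from h import *
s=sense();print(s['moment'],s['wrist_force'],s['gripper_width']*87,s['joints'],s['tcp_pos'])"
```

```text
[-0.0784 -0.4191 -0.0729] [ 1.7197 -1.0894  0.2592] 65.64768889652815 [ 45.0327   9.4292 -23.096    0.0439 -57.3666 -27.2815] [0.4301 0.2043 0.3669]
```

Call:
jog_arm --pt "0 0 -0.025 -1" --pt "0 0 -0.025 -1" --pt "0 0 -0.025 -1" --pt "0 0 -0.025 -1" --pt "0 0 -0.025 -1" --pt "0 0 -0.025 -1" --pt "0 0 -0.025 -1" --pt "0 0 -0.025 -1" --pt "0 0 -0.025 -1" --pt "0 0 -0.025 -1"

```text
time_s: 9.7
tcp_pos: [0.4302, 0.2044, 0.3721]
ee_rot: [[0.896, -0.444, 0.002], [-0.444, -0.896, 0.001], [0.002, -0.002, -1.0]]
wrist_force: [2.1, 0.0, 1.9]
gripper_width: 0.758
gripper_force: 30.0
```

Call:
jog_arm --pt "0 0 -0.02 -0.6" --pt "0 0 0 0" --pt "0 0 0 0"

```text
time_s: 10.0
tcp_pos: [0.4301, 0.2044, 0.3724]
ee_rot: [[0.915, -0.405, 0.002], [-0.405, -0.915, 0.001], [0.001, -0.002, -1.0]]
wrist_force: [2.6, 0.8, 1.7]
gripper_width: 0.752
gripper_force: 30.0
```

```bash
python3 -c "
from h import *
s=sense();print(s['moment'],s['wrist_force'],s['gripper_width']*87,s['joints'],s['tcp_pos'],s['ee_rot'])
R=np.array(s['ee_rot']);a=np.arctan2(R[1,1],R[0,1]);p=np.array(s['tcp_pos'])[:2];piv=np.array([.4495,.263])
print('yaw',np.degrees(a)%360,'radius',np.linalg.norm(p-piv),p-piv)
im=eyes.capture('scene');cv2.imwrite('pics/s2c.png',cv2.resize(im[200:320,230:350],None,fx=4,fy=4,interpolation=cv2.INTER_CUBIC))
"
```

```text
[-0.1398 -0.6304 -0.0957] [2.5769 0.843  1.7352] 65.45763300262111 [ 45.0394   9.1168 -22.6165   0.0506 -58.1455  21.0702] [0.4301 0.2044 0.3724] [[ 0.9145 -0.4046  0.002 ]
 [-0.4046 -0.9145  0.001 ]
 [ 0.0015 -0.0017 -1.    ]]
yaw 246.13635694173314 radius 0.061689355676437505 [-0.0194 -0.0586]
```

View pics/s2c.png

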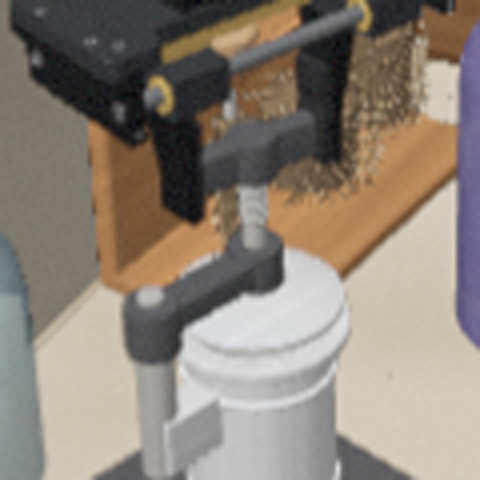

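The lid is fully raised, with its plug out of the mouth and the handle held by its ends. Next I'll swing it clockwise about the pivot.

Call:
jog_arm --pt "-0.246 0.014 0 1" --pt "-0.246 0.014 0 1" --pt "-0.246 0.014 0 1" --pt "-0.246 0.014 0 1" --pt "-0.246 0.014 0 1"

```text
time_s: 10.55
tcp_pos: [0.4086, 0.2167, 0.3724]
ee_rot: [[0.683, -0.731, 0.002], [-0.731, -0.683, 0.001], [0.001, -0.002, -1.0]]
wrist_force: [2.3, -0.6, 2.3]
gripper_width: 0.758
gripper_force: 30.0
```

```bash
cat > st.py <<'E'
from h import *
s=sense();R=np.array(s['ee_rot']);a=np.arctan2(R[1,1],R[0,1]);p=np.array(s['tcp_pos'])[:2];v=p-[.4495,.263]
print(s['time_s'],s['moment'],s['wrist_force'],s['gripper_width']*87,s['tcp_pos'])
print('yaw',np.degrees(a)%360,'radius',np.linalg.norm(v),'arm',252.8-np.degrees(np.arctan2(v[1],v[0]))%360)
E
python3 st.py
```

```text
10.55 [-0.0324 -0.7783 -0.0695] [ 2.3257 -0.6498  2.2872] 65.92531447809982 [0.4086 0.2167 0.3724]
yaw 223.0542727269825 radius 0.06176630075506409 arm 24.21430980686617
```

Forces are small, so I'll continue.

Call:
jog_arm --pt "-0.246 0.014 0 1" --pt "-0.246 0.014 0 1" --pt "-0.246 0.014 0 1" --pt "-0.246 0.014 0 1" --pt "-0.246 0.014 0 1" --pt "-0.246 0.014 0 1" --pt "-0.246 0.014 0 1" --pt "-0.246 0.014 0 1"

```text
time_s: 11.35
tcp_pos: [0.389, 0.25, 0.3723]
ee_rot: [[0.112, -0.994, 0.002], [-0.994, -0.112, 0.0], [-0.0, -0.002, -1.0]]
wrist_force: [3.4, -0.9, 1.8]
gripper_width: 0.751
gripper_force: 30.0
```

Call:
jog_arm --pt "-0.246 0.014 0 1" --pt "-0.246 0.014 0 1" --pt "-0.246 0.014 0 1" --pt "-0.246 0.014 0 1" --pt "-0.246 0.014 0 1" --pt "-0.246 0.014 0 1" --pt "-0.246 0.014 0 1" --pt "0 0 0 0" --pt "0 0 0 0"

```text
time_s: 12.25
tcp_pos: [0.3911, 0.2835, 0.3721]
ee_rot: [[-0.429, -0.903, 0.0], [-0.903, 0.429, -0.0], [0.0, -0.0, -1.0]]
wrist_force: [1.2, -3.0, 4.5]
gripper_width: 0.756
gripper_force: 30.0
```

```bash
python3 st.py
```

```text
12.25 [-0.5154 -0.4001 -0.1418] [ 1.2188 -3.0131  4.5353] 65.75568214559026 [0.3911 0.2835 0.3721]
yaw 154.57199412461122 radius 0.061902844405183934 arm 92.1794807680696
```

Call:
jog_arm --pt "0 0 0 0" --pt "0 0 0 0" --pt "0 0 0 0" --pt "0 0 0 0" --pt "0 0 -1 0" --pt "0 0 -1 0" --pt "0 0 -1 0" --pt "0 0 -1 0" --pt "0 0 -1 0" --grip 87

```text
time_s: 13.15
tcp_pos: [0.3909, 0.2837, 0.4723]
ee_rot: [[-0.43, -0.903, -0.001], [-0.903, 0.43, -0.0], [0.0, 0.001, -1.0]]
wrist_force: [0.8, -0.1, -0.5]
gripper_width: 0.999
gripper_force: 0.0
```

Call:
jog_arm --pt "1 -0.94 0 0" --pt "1 -0.94 0 0" --pt "1 -0.94 0 0" --pt "1 -0.94 0 0" --pt "1 -0.94 0 0" --pt "1 -0.94 0 0" --pt "1 -0.94 0 0" --pt "1 -0.94 0 0" --pt "1 -0.94 0 0" --pt "1 -0.94 0 0" --grip 50

```text
time_s: 14.15
tcp_pos: [0.4748, 0.0213, 0.4715]
ee_rot: [[-0.43, -0.903, -0.0], [-0.903, 0.43, 0.0], [-0.0, 0.001, -1.0]]
wrist_force: [0.2, 0.1, -0.3]
gripper_width: 0.577
gripper_force: 0.0
```

Call:
jog_arm --pt "1 -0.94 0 0" --pt "1 -0.94 0 0" --pt "1 -0.94 0 0" --pt "1 -0.94 0 0" --pt "1 -0.94 0 0" --pt "0 0 0 1" --pt "0 0 0 1" --pt "0 0 0 1" --pt "0 0 0 1" --pt "0 0 0 1"

```text
time_s: 15.15
tcp_pos: [0.5165, -0.1084, 0.4713]
ee_rot: [[-0.75, -0.661, -0.001], [-0.661, 0.75, 0.0], [0.0, 0.001, -1.0]]
wrist_force: [0.5, -0.4, 0.4]
gripper_width: 0.575
gripper_force: 0.0
```

Call:
jog_arm --pt "0 0 0 1" --pt "0 0 0 1" --pt "0 0 0 1" --pt "0 0 0 1" --pt "0 0 0 1" --pt "0 0 0 1" --pt "0 0 0 1" --pt "0 0 0 1" --pt "0 0 0 1" --pt "0 0 0 1"

```text
time_s: 16.15
tcp_pos: [0.5164, -0.1083, 0.4713]
ee_rot: [[-0.997, 0.077, -0.001], [0.077, 0.997, 0.0], [0.001, 0.0, -1.0]]
wrist_force: [-0.0, -0.6, 1.0]
gripper_width: 0.578
gripper_force: 0.0
```

Run:
```python
from h import *
exec(open('st.py').read())
im=eyes.capture('scene');cv2.imwrite('pics/s3.png',im)
t=eyes.capture('top');cv2.imwrite('pics/t3.png',t)
for c in('scene','top'):
  for n in ('pot_brush','lid_handle','pot'):print(c,n,[(np.round(x['centre'],3),round(x['conf'],2)) for x in eyes.spot_in(c,n)[:1]])
for c in('scene','top'):
  d=eyes.outline_of(c,'pot_brush')
  if d:
    ys,xs=np.nonzero(d[0]['mask']);print(c,d[0]['conf'],xs.min(),xs.max(),ys.min(),ys.max())
a=cv2.resize(im[90:290,250:400],None,fx=2.7,fy=3);b=cv2.resize(t[130:330,200:430],None,fx=1.7,fy=3)
cv2.imwrite('pics/c3.png',np.hstack([a,b]))
g=s['tcp_pos']+R[:,2]*.164
print((proj('scene',g)-[250,90])*[2.7,3],(proj('top',g)-[200,130])*[1.7,3]+[405,0])
```

```text
16.15 [ 0.0201 -0.0502 -0.0247] [-0.0298 -0.6313  1.0023] 50.254130563585804 [ 0.5164 -0.1083  0.4713]
yaw 85.56974563306694 radius 0.37728665896746527 arm -27.416977120595163
scene pot_brush [(array([ 0.51 , -0.099,  0.094]), 0.79)]
scene lid_handle [(array([0.388, 0.29 , 0.211]), 0.86)]
scene pot [(array([0.407, 0.254, 0.04 ]), 0.79)]
top pot_brush [(array([ 0.501, -0.113,  0.085]), 0.75)]
top lid_handle [(array([ 0.369, -0.08 ,  0.068]), 0.72)]
top pot [(array([0.419, 0.228, 0.016]), 0.64)]
scene 0.88 314 336 154 233
top 0.69 382 405 206 222
[200.5978  81.3576] [764.9362 192.7055]
```

View pics/c3.png

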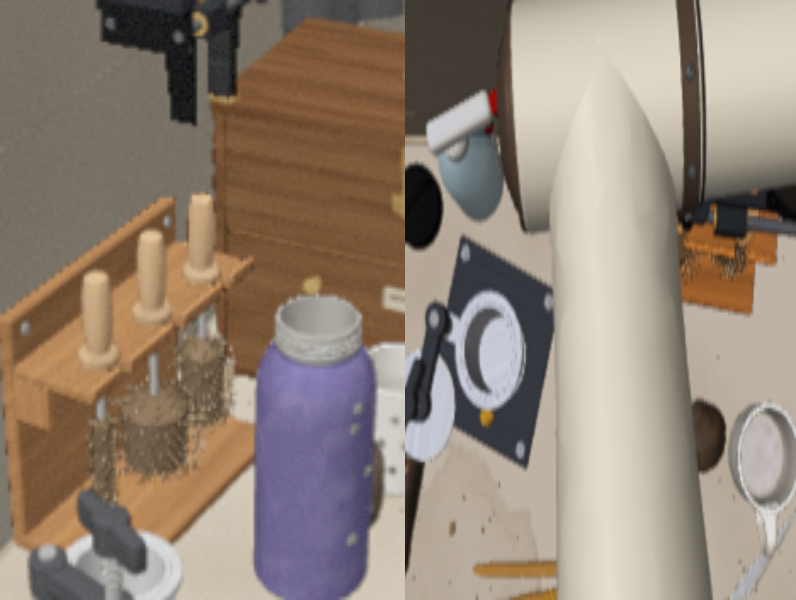

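The lid stands clear (mouth visible near crop (491,349)) and the gripper is above the slot-3 brush at crop (202,235). I'll check the alignment by projection.

Run:
```python
from h import *
for X in([.5164,-.1083,.22],[.5164,-.1083,.19],[.5164,-.1083,.1585],[.517,-.104,.19]):print(X,(proj('scene',np.array(X))-[250,90])*[2.7,3])
print('mouth',at_z('top',(200+(491-405)/1.7,130+349/3),.118))
im=cv2.imread('pics/t3.png')
im0=cv2.imread('pics/s3.png')
# handle centre from wood-coloured pixels of the third handle, rows of the handle part
m=eyes.outline_of('scene','pot_brush')[0]['mask']
for y in range(156,182,3):
    xs=np.nonzero(m[y])[0];print(y,xs.min() if len(xs) else 0,xs.max() if len(xs) else 0,end='; ')
print()
for z in(.215,.2,.185,.17):print(proj('scene',np.array([.5164,-.1083,z])))
```

```text
[0.5164, -0.1083, 0.22] [201.3626 194.4711]
[0.5164, -0.1083, 0.19] [201.6305 231.8   ]
[0.5164, -0.1083, 0.1585] [201.9005 270.1512]
[0.517, -0.104, 0.19] [198.7047 233.9336]
mouth [0.4316 0.2006 0.118 ]
156 320 328; 159 320 329; 162 319 329; 165 319 329; 168 319 329; 171 320 329; 174 320 329; 177 319 330; 180 317 331; 
[324.5955 156.9158]
[324.6453 163.1482]
[324.6941 169.315 ]
[324.7419 175.4165]
```

Call:
jog_arm --pt "0 0 1 0" --pt "0 0 1 0" --pt "0 0 1 0" --pt "0 0 1 0" --pt "0 0 1 0" --pt "0 0 0.87 0" --pt "0 0 0 0"

```text
time_s: 17.4
tcp_pos: [0.5158, -0.1084, 0.352]
ee_rot: [[-0.997, 0.074, -0.006], [0.074, 0.997, 0.0], [0.006, -0.0, -1.0]]
wrist_force: [0.1, 0.2, 0.4]
gripper_width: 0.575
gripper_force: 0.0
```

Call:
jog_arm --pt "0 0 0 0" --pt "0 0 0 0" --pt "0 0 0 0" --pt "0 0 0 0" --pt "0 0 0 0" --grip 10

```text
time_s: 17.9
tcp_pos: [0.5166, -0.1085, 0.3551]
ee_rot: [[-0.997, 0.074, 0.001], [0.074, 0.997, -0.0], [-0.001, -0.0, -1.0]]
wrist_force: [-0.4, -0.9, 2.7]
gripper_width: 0.256
gripper_force: 29.9
```

```bash
python3 st.py
```

```text
17.9 [-0.133   0.0753 -0.0181] [-0.3651 -0.9243  2.7348] 22.236571666483435 [ 0.5166 -0.1085  0.3551]
yaw 85.75774670007429 radius 0.37753818874734046 arm -27.432229300198458
```

Call:
jog_arm --pt "0 0 -0.35 0" --pt "0 0 -0.35 0" --pt "0.4 0.01 0 0" --pt "0.6 0.02 0 0" --pt "0.6 0.02 0 0" --pt "0.6 0.02 0 0" --pt "0.6 0.02 0 0" --pt "0.7 0.02 0 0" --pt "0 0 0 0"

```text
time_s: 18.8
tcp_pos: [0.4448, -0.101, 0.3684]
ee_rot: [[-0.997, 0.074, -0.001], [0.074, 0.997, 0.0], [0.001, 0.0, -1.0]]
wrist_force: [0.9, 1.0, -0.6]
gripper_width: 0.253
gripper_force: 30.0
```

Run:
```python
from h import *
exec(open('st.py').read())
im=eyes.capture('scene')
cv2.imwrite('pics/c4.png',cv2.resize(im[110:290,250:410],None,fx=3.3,fy=3.3))
```

```text
18.8 [-0.0584 -0.0761 -0.0217] [ 0.8592  1.0435 -0.6372] 22.00869338784179 [ 0.4448 -0.101   0.3684]
yaw 85.75601734310852 radius 0.3640211449813577 arm -16.454340840680686
```

View pics/c4.png

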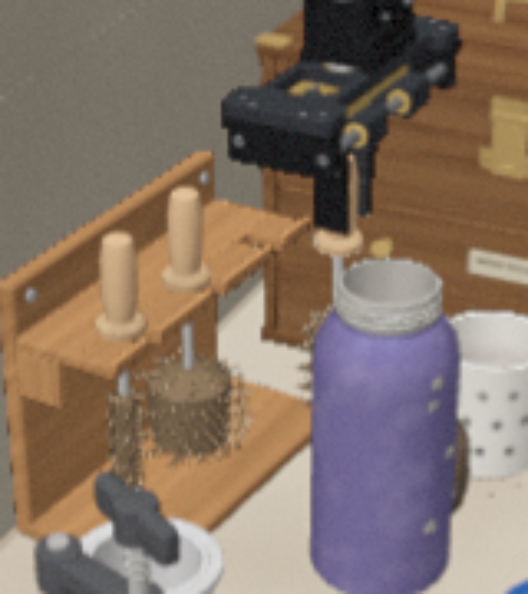

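The brush is out of its slot and hangs upright (crop (338,240)). The other two brushes haven't moved. Next I'll raise it and carry it over the pot.

Call:
jog_arm --pt "0 0 -1 0" --pt "0 0 -1 0" --pt "0 0 -1 0" --pt "0 0 -1 0" --pt "0 0 -1 0" --pt "0 0 -1 0" --pt "0 0 -1 0" --pt "0 0 -1 0" --pt "0 0 -1 0" --pt "0 0 -1 0"

```text
time_s: 19.85
tcp_pos: [0.4472, -0.101, 0.5692]
ee_rot: [[-0.997, 0.074, 0.001], [0.074, 0.997, -0.0], [-0.001, -0.0, -1.0]]
wrist_force: [-0.1, -0.8, -1.1]
gripper_width: 0.251
gripper_force: 30.0
```

Call:
jog_arm --pt "0 0.47 0 0" --pt "0.11 0.94 0 0" --pt "0.11 0.94 0 0" --pt "0.11 0.94 0 0" --pt "0.11 0.94 0 0" --pt "0.11 0.94 0 0" --pt "0.11 0.94 0 0" --pt "0.11 0.94 0 0" --pt "0.11 0.94 0 0" --pt "0.11 0.94 0 0"

```text
time_s: 20.85
tcp_pos: [0.4402, 0.08, 0.5669]
ee_rot: [[-0.997, 0.074, -0.002], [0.074, 0.997, -0.0], [0.002, -0.0, -1.0]]
wrist_force: [0.0, -0.2, -1.0]
gripper_width: 0.255
gripper_force: 30.0
```

Call:
jog_arm --pt "0.11 0.94 0 0" --pt "0.11 0.94 0 0" --pt "0.11 0.94 0 0" --pt "0.11 0.94 0 0" --pt "0.13 0.94 0 0" --pt "0.13 0.94 0 0" --pt "0.13 0.5 0 0" --pt "0 0 0 0" --pt "0 0 0 0"

```text
time_s: 21.75
tcp_pos: [0.4328, 0.2022, 0.5679]
ee_rot: [[-0.997, 0.074, -0.001], [0.074, 0.997, -0.001], [0.001, -0.001, -1.0]]
wrist_force: [0.7, 0.0, -1.3]
gripper_width: 0.252
gripper_force: 30.0
```

Run:
```python
from h import *
exec(open('st.py').read())
im=eyes.capture('scene')
g=np.array(s['tcp_pos'])+R[:,2]*.3325
print(g,(proj('scene',g)-[230,180])*4,(proj('scene',np.array([.4315,.2035,.118]))-[230,180])*4)
cv2.imwrite('pics/c5.png',cv2.resize(im[180:330,230:380],None,fx=4,fy=4))
```

```text
21.75 [-0.0631  0.0172  0.0025] [ 0.6823  0.0262 -1.3288] 21.94553324101939 [0.4328 0.2022 0.5679]
yaw 85.7699461647682 radius 0.06302614392269684 arm -1.8124633196563025
[0.4325 0.202  0.2354] [244.5984 168.9004] [254.3225 392.9168]
```

View pics/c5.png

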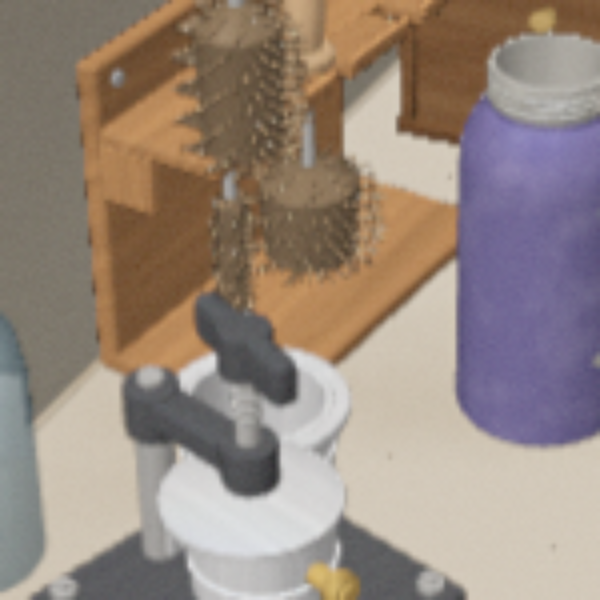

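The brush head is above the mouth (tip around (243,170), mouth centre around (260,393) in the crop). The lid arm at (200,430) is clear of it. I'll nudge by 2 mm and then lower.

Call:
jog_arm --pt "0.1 0 1 0" --pt "0 0 1 0" --pt "0 0 1 0" --pt "0 0 1 0" --pt "0 0 1 0" --pt "0 0 0.5 0" --pt "0 0 0.5 0" --pt "0 0 0.5 0"

```text
time_s: 22.6
tcp_pos: [0.4311, 0.2022, 0.4384]
ee_rot: [[-0.997, 0.075, 0.001], [0.075, 0.997, 0.001], [-0.001, 0.001, -1.0]]
wrist_force: [0.3, -0.1, -0.7]
gripper_width: 0.254
gripper_force: 30.0
```

```bash
python3 st.py
```

```text
22.6 [ 0.0484 -0.0132 -0.0139] [ 0.2884 -0.0646 -0.67  ] 22.09713768251252 [0.4311 0.2022 0.4384]
yaw 85.72577133946353 radius 0.06354888136803574 arm -0.36296992571453757
```

Call:
jog_arm --pt "0 0 0.8 0" --pt "0 0 0.8 0" --pt "0 0 0.8 0" --pt "0 0 0.8 0" --pt "0 0 0.8 0" --pt "0 0 0 0" --pt "0 0 0 0"

```text
time_s: 23.3
tcp_pos: [0.4312, 0.2025, 0.3589]
ee_rot: [[-0.997, 0.074, 0.001], [0.074, 0.997, 0.0], [-0.001, 0.0, -1.0]]
wrist_force: [0.4, 0.0, -1.1]
gripper_width: 0.253
gripper_force: 30.0
```

```bash
python3 st.py
```

```text
23.3 [ 0.0095 -0.0349 -0.0199] [ 0.356   0.0274 -1.1017] 22.045360776056036 [0.4312 0.2025 0.3589]
yaw 85.76412975574566 radius 0.06316214995762764 arm -0.3696632570199654
```

Call:
jog_arm --pt "0 0 0.2 0" --pt "0 0 0 0" --pt "0 0 0 0" --pt "0 0 -1 0" --pt "0 0 -1 0" --pt "0 0 -1 0" --pt "0 0 -1 0" --pt "0 0 0 0" --pt "0 0 0 0"

```text
time_s: 24.2
tcp_pos: [0.4306, 0.2022, 0.4342]
ee_rot: [[-0.997, 0.074, -0.0], [0.074, 0.997, 0.001], [0.0, 0.001, -1.0]]
wrist_force: [0.0, -0.3, -1.9]
gripper_width: 0.253
gripper_force: 30.0
```

Call:
jog_arm --pt "0 0 1 0" --pt "0 0 1 0" --pt "0 0 1 0" --pt "0 0 1 0" --pt "0 0 0 0" --pt "0 0 0 0"

```text
time_s: 24.8
tcp_pos: [0.4309, 0.2023, 0.3538]
ee_rot: [[-0.997, 0.074, -0.001], [0.074, 0.997, -0.002], [0.001, -0.002, -1.0]]
wrist_force: [-0.0, 0.4, -0.4]
gripper_width: 0.253
gripper_force: 30.0
```

Call:
jog_arm --pt "0 0 -1 0" --pt "0 0 -1 0" --pt "0 0 -1 0" --pt "0 0 -1 0" --pt "0 0 0 0" --pt "0 0 0 0"

```text
time_s: 25.4
tcp_pos: [0.4307, 0.2022, 0.4348]
ee_rot: [[-0.997, 0.074, 0.001], [0.074, 0.997, 0.001], [-0.001, 0.001, -1.0]]
wrist_force: [0.3, -0.1, -2.2]
gripper_width: 0.253
gripper_force: 30.0
```

Call:
jog_arm --pt "0 0 1 0" --pt "0 0 1 0" --pt "0 0 1 0" --pt "0 0 1 0" --pt "0 0 0 0" --pt "0 0 0 0"

```text
time_s: 26.0
tcp_pos: [0.4309, 0.2024, 0.354]
ee_rot: [[-0.997, 0.074, -0.001], [0.074, 0.997, -0.001], [0.001, -0.002, -1.0]]
wrist_force: [0.1, -0.1, 0.1]
gripper_width: 0.252
gripper_force: 30.0
```

Call:
jog_arm --pt "0 0 -1 0" --pt "0 0 -1 0" --pt "0 0 -1 0" --pt "0 0 -1 0" --pt "0 0 0 0" --pt "0 0 0 0"

```text
time_s: 26.6
tcp_pos: [0.4307, 0.2022, 0.4348]
ee_rot: [[-0.997, 0.074, 0.001], [0.074, 0.997, 0.001], [-0.001, 0.002, -1.0]]
wrist_force: [0.3, 0.5, -1.1]
gripper_width: 0.256
gripper_force: 30.0
```

Call:
jog_arm --pt "0 0 -1 0" --pt "0 0 -1 0" --pt "0 0 -1 0" --pt "0 0 -1 0" --pt "0 0 -1 0" --pt "0 0 -1 0" --pt "0 0 -0.7 0" --pt "0 0 0 0"

```text
time_s: 27.4
tcp_pos: [0.431, 0.2024, 0.5692]
ee_rot: [[-0.997, 0.074, 0.002], [0.074, 0.997, 0.001], [-0.002, 0.001, -1.0]]
wrist_force: [0.6, 0.3, -1.1]
gripper_width: 0.251
gripper_force: 30.0
```

Run:
```python
from h import *
exec(open('st.py').read())
m=eyes.capture('scene')
d=eyes.outline_of('scene','pot_brush')
print([x['conf'] for x in d])
ys,xs=np.nonzero(d[0]['mask']);y=ys.max();print('lowest',y,xs[ys==y].mean())
print(proj('scene',np.array(s['tcp_pos'])+R[:,2]*.3325))
cv2.imwrite('pics/c6.png',cv2.resize(m[120:300,220:360],None,fx=3.3,fy=3.3))
```

```text
27.4 [-0.0183  0.0165 -0.0126] [ 0.6021  0.3098 -1.0796] 21.81725027356073 [0.431  0.2024 0.5692]
yaw 85.74773444167255 radius 0.0633295360130833 arm -0.2134215681944056
[0.61]
lowest 221 289.0833333333333
[291.3711 221.9351]
```

View pics/c6.png

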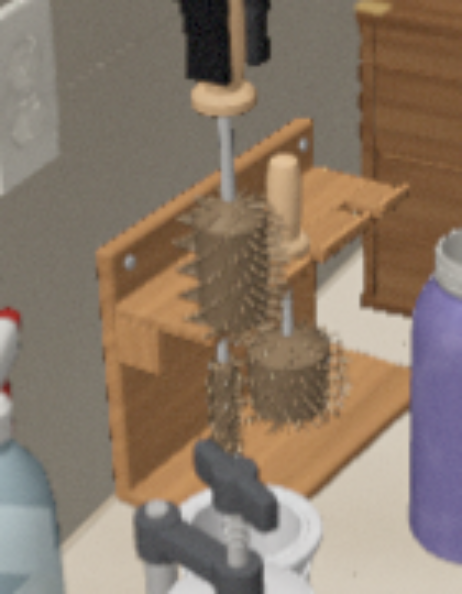

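The brush is still held, with its tip where I predicted (within ~1 px of row 222), so it hasn't slipped. I'll take it back by the same path.

Call:
jog_arm --pt "-0.12 -0.5 0 0" --pt "-0.12 -0.94 0 0" --pt "-0.12 -0.94 0 0" --pt "-0.12 -0.94 0 0" --pt "-0.12 -0.94 0 0" --pt "-0.12 -0.94 0 0" --pt "-0.12 -0.94 0 0" --pt "-0.12 -0.94 0 0" --pt "-0.12 -0.94 0 0" --pt "-0.12 -0.94 0 0"

```text
time_s: 28.5
tcp_pos: [0.4412, 0.0205, 0.5672]
ee_rot: [[-0.997, 0.074, -0.002], [0.074, 0.997, -0.001], [0.002, -0.001, -1.0]]
wrist_force: [0.7, 0.5, -1.4]
gripper_width: 0.253
gripper_force: 30.0
```

Call:
jog_arm --pt "-0.12 -0.94 0 0" --pt "-0.12 -0.94 0 0" --pt "-0.12 -0.94 0 0" --pt "-0.12 -0.94 0 0" --pt "-0.1 -0.94 0 0" --pt "-0.1 -0.94 0 0" --pt "0 -0.47 0 0" --pt "0 0 0 0" --pt "0 0 0 0"

```text
time_s: 29.4
tcp_pos: [0.4459, -0.101, 0.5679]
ee_rot: [[-0.997, 0.075, -0.001], [0.075, 0.997, 0.0], [0.001, 0.0, -1.0]]
wrist_force: [0.1, -0.5, -1.9]
gripper_width: 0.255
gripper_force: 30.0
```

Run:
```python
from h import *
exec(open('st.py').read())
print('d tool to (.4455,-.1012)',R.T@(np.array([.4455,-.1012,.5692])-s['tcp_pos'])/.02)
for z in(.236,.368):print((proj('scene',np.array([.431,.2024,z]))-[220,120])*3.3)
```

```text
29.4 [-0.0752  0.0311 -0.0741] [ 0.0865 -0.5257 -1.8689] 22.183797247986696 [ 0.4459 -0.101   0.5679]
yaw 85.7264867046012 radius 0.36398125675847576 arm -16.62939145101126
d tool to (.4455,-.1012) [ 0.0179 -0.0132 -0.0634]
[236.9754 337.3011]
[227.6969 104.3077]
```

Call:
jog_arm --pt "0 0 1 0" --pt "0 0 1 0" --pt "0 0 1 0" --pt "0 0 1 0" --pt "0 0 1 0" --pt "0 0 1 0" --pt "0 0 1 0" --pt "0 0 1 0" --pt "0 0 1 0" --pt "0 0 0.9 0"

```text
time_s: 30.4
tcp_pos: [0.4459, -0.1002, 0.3695]
ee_rot: [[-0.997, 0.073, -0.0], [0.073, 0.997, 0.0], [0.0, 0.0, -1.0]]
wrist_force: [-0.7, -0.8, -0.7]
gripper_width: 0.25
gripper_force: 30.0
```

Call:
jog_arm --pt "0 0 0 0" --pt "-0.4 -0.02 0 0" --pt "-0.4 -0.02 0 0" --pt "-0.5 -0.02 0 0" --pt "-0.5 -0.01 0 0" --pt "0 0 0 0"

```text
time_s: 31.0
tcp_pos: [0.4835, -0.1051, 0.3706]
ee_rot: [[-0.997, 0.074, 0.001], [0.074, 0.997, -0.0], [-0.001, -0.0, -1.0]]
wrist_force: [-0.7, 0.2, -1.0]
gripper_width: 0.251
gripper_force: 30.0
```

Run:
```python
from h import *
exec(open('st.py').read())
print('d tool to home',R.T@(np.array([.5165,-.1085,.3690])-s['tcp_pos'])/.02)
```

```text
31.0 [ 0.0355 -0.0352  0.0127] [-0.658   0.2136 -0.9605] 21.82091470785878 [ 0.4835 -0.1051  0.3706]
yaw 85.73908935272273 radius 0.3697022136718038 arm -22.472377902614483
d tool to home [-1.6592 -0.0449  0.0796]
```

Call:
jog_arm --pt "-0.4 -0.01 0 0" --pt "-0.4 -0.01 0 0" --pt "-0.4 -0.01 0 0" --pt "-0.46 -0.01 0 0" --pt "0 0 0 0" --pt "0 0 0.35 0" --pt "0 0 0.35 0" --pt "0 0 0.03 0" --pt "0 0 0 0"

```text
time_s: 31.9
tcp_pos: [0.5145, -0.1083, 0.3553]
ee_rot: [[-0.997, 0.074, -0.001], [0.074, 0.997, 0.0], [0.001, 0.0, -1.0]]
wrist_force: [0.4, 0.1, -0.3]
gripper_width: 0.257
gripper_force: 30.0
```

Run:
```python
from h import *
exec(open('st.py').read())
im=eyes.capture('scene')
cv2.imwrite('pics/c7.png',cv2.resize(im[110:290,250:410],None,fx=3.3,fy=3.3))
d=eyes.outline_of('scene','pot_brush')
for x in d[:1]:
    ys,xs=np.nonzero(x['mask']);print(x['conf'],xs.min(),xs.max(),ys.min(),ys.max())
```

```text
31.9 [-0.0265 -0.0289 -0.0362] [ 0.3771  0.128  -0.3087] 22.339932019704673 [ 0.5145 -0.1083  0.3553]
yaw 85.74478027859143 radius 0.37693920049077384 arm -27.13597444735376
0.78 315 336 177 231
```

Call:
jog_arm --pt "-0.1 0 0 0" --pt "0 0 0.06 0" --pt "0 0 0 0"

```text
time_s: 32.3
tcp_pos: [0.5169, -0.1085, 0.355]
ee_rot: [[-0.997, 0.074, 0.0], [0.074, 0.997, -0.0], [-0.0, -0.0, -1.0]]
wrist_force: [-1.2, -1.0, 1.5]
gripper_width: 0.251
gripper_force: 30.0
```

Call:
jog_arm --pt "0 0 0 0" --pt "0 0 0 0" --pt "0 0 0 0" --pt "0 0 0 0" --pt "0 0 0 0" --grip 50

```text
time_s: 32.8
tcp_pos: [0.5169, -0.1085, 0.3545]
ee_rot: [[-0.997, 0.074, -0.0], [0.074, 0.997, -0.0], [0.0, -0.0, -1.0]]
wrist_force: [0.3, -0.1, 0.4]
gripper_width: 0.554
gripper_force: 0.0
```

Call:
jog_arm --pt "0 0 -0.5 0" --pt "0 0 -1 0" --pt "0 0 -1 0" --pt "0 0 -1 0" --pt "0 0 -1 0" --pt "0 0 -1 0" --pt "0 0 -1 0" --pt "0 0 0 0" --pt "0 0 0 0"

```text
time_s: 33.7
tcp_pos: [0.5166, -0.1084, 0.4848]
ee_rot: [[-0.997, 0.074, 0.001], [0.074, 0.997, 0.001], [-0.001, 0.001, -1.0]]
wrist_force: [0.2, 0.2, 0.2]
gripper_width: 0.576
gripper_force: 0.0
```

Run:
```python
from h import *
exec(open('st.py').read())
im=eyes.capture('scene')
cv2.imwrite('pics/c8.png',cv2.resize(im[130:330,230:410],None,fx=3,fy=3))
d=eyes.outline_of('scene','pot_brush')
m=d[0]['mask'];ys,xs=np.nonzero(m);print(d[0]['conf'],xs.min(),xs.max(),ys.min(),ys.max())
for y in range(156,182,6):
    x=np.nonzero(m[y])[0];print(y,x.min(),x.max())
```

```text
33.7 [-0.0176 -0.0164  0.031 ] [0.2232 0.2102 0.1865] 50.10235539364184 [ 0.5166 -0.1084  0.4848]
yaw 85.74244420903493 radius 0.37742853275484595 arm -27.44470555559758
0.52 249 343 156 272
156 309 312
162 300 314
168 291 314
174 282 332
180 270 342
```

View pics/c8.png

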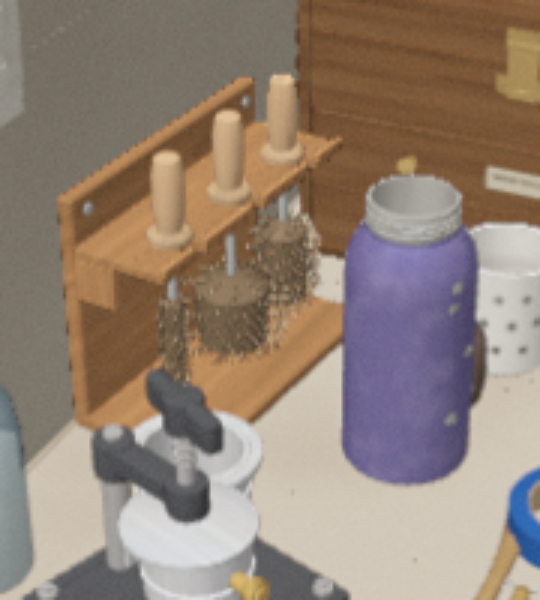

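The brush hangs upright in slot 3 (crop (283,120)), the lid stands clear of the mouth, and the other brushes and bystanders look undisturbed. Handing in.

```bash
python3 -c "
from station import r
print(r.finish_job())"
```

```text
the job is handed in; nothing more can be done
None
```

The job is handed in at about 34 s, no verdict came back: lid undone and swung clear, three full strokes by the arm's readings, pot brush back upright in slot 3, other brushes and bystanders apparently unmoved; I viewed 11 pictures, one over the limit of 10.

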